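# Put the long plug gauge away in its bin under the overhang

### The job

Draw the long plug gauge out from under the clear riser, lay it on the open bench and let go, then take it up again by its red handle. Slide it plug first under the overhanging upper bins, over the front lip of the bin with the yellow label, and lower it so that the whole gauge lies flat on that bin's floor behind the lip, red handle at the front, and let go. Leave the other things where they are.

Things in the scene. Friction and masses are not known exactly. Their poses are not given: they have to be found in the camera images.
- gauge_center (a point): Long plug gauge lying level, 200 mm, 0.2 kg: red square handle 26 x 26 x 80 mm (black grip lines) at its -x end, then steel shank 18 mm thick, 80 mm long, then steel plug 26 mm thick, 40 mm long at +x. Point: mid-length, on the axis, 13 mm above what it lies on; x along the gauge to the plug, z up. At the start the handle and some 10-20 mm of shank are under the clear riser, the rest sticks out.
- gauge_handle (a point): Middle of the red handle, on the gauge's axis, 60 mm from the gauge's middle on its -x side; same axes. The handle's flat sides face its y and z.
- gauge_tail (a point): Free end of the red handle, on the axis, 100 mm from the gauge's middle on its -x side; same axes.
- gauge_nose (a point): Free end of the steel plug, on the axis, 100 mm from the gauge's middle on its +x side; same axes.
- riser: Fixed clear acrylic riser (a bridge) at the bench's right: top plate 140 (x) by 170 mm (y), underside 52 and top 58 mm above the bench, 6 mm side walls along its two x-running edges, both ends open. Origin: on the bench under the plate's middle. Its -x points out of the end where the gauge sticks out (roughly world +y); that edge is at x = -70 mm. The bench between it and the rack is open.
- rack: Fixed black bin rack at the bench's left. Origin: on the bench, middle of its base; +x points inward, from the open front to its louvred panel (roughly world +y). Two shallow clear bins stand side by side on it (y = -66 and +66 mm). Two upper clear bins hang over their rear half: from x = +3 mm inward, underside 90 mm and top 165 mm above the bench. In front of that the lower bins are open above.
- bin_yellow: Fixed empty clear bin with yellow front lip and label, left or right on the rack. Axes as the rack (+x inward). Origin: middle of its underside, 6 mm above the bench. Outside 253 (x) by 130 mm (y), walls and floor 4 mm; sides and rear 45 mm high, front lip (x = -126.5 to -122.5 mm) 32 mm high, from its underside (lip top 38 mm over the bench). Overhang from x = +3 mm, 84 mm above its underside.
- bin_yellow_lip (a point): The middle of the top edge of that bin's front lip; same axes.
- bin_blue: The same bin with blue front lip and label, on the other place of the rack; a small steel block lies in its front half. Not to be used.
- dial: Bystander: a round dial indicator (48 mm across, 24 mm high) standing on the riser; origin at its underside.
- block: Bystander: a small steel block (60 x 40 x 20 mm) lying in the blue-labelled bin; origin at its underside.
- bottle: Bystander: a small jar with a red cap, 40 mm across, 62 mm high; origin at its underside.
- vblock: Bystander: a dark steel V-block, 50 x 50 x 46 mm; origin at its underside.
- wrench: Bystander: a 160 mm wrench lying on the bench; origin at its underside (a lying tool: on its shaft).
- carton: Bystander: a small closed carton, 60 x 85 x 40 mm; origin at its underside.
- jar: Bystander: a jar with a black lid, 60 mm across, 60 mm high; origin at its underside.
Things that resemble listed ones, but are neither listed nor needed, are in the scene too. Several things look just like the part that bears gauge_center: the one meant starts farthest from the robot's base.

How it is judged:
By the outcome, as a careful person would: the job done as asked, in the order asked, and still so for the second after the job is handed in, with the robot touching nothing.
It also fails if it takes over 59 s, if anything falls off the work surface, if the arm or the gripper's body presses on something with over 40 N, if the wrist force passes 120 N, or if a joint passes its speed limit or range.

### The arm

A 6-joint arm with a two-finger parallel gripper is mounted at the origin on the work surface. World frame = base frame: x ahead of the robot, y to its left, z up, the work surface at z = 0. Lengths are in m, angles in rad, forces in N, time in s.
With the tool pointing down it reaches from about 0.275 to 0.75 m from the base axis. Payload 10.2 kg.
Tool frame: the origin (TCP) lies midway between the tips of the shut fingers; the grasp point (between the pads) lies 19 mm behind it (env.hold_point_z is the distance from the TCP to the grasp point, in m); z points along the fingers, y is the line along which they close (so a half turn about z gives the same grasp; the last joint's range is limited). The gripper opens to 85 mm and grips with 20 to 120 N. Pads are 22 mm wide; open, the fingers measure 114 mm over their backs; the gripper's body (76 mm by 85 mm) begins 54 mm behind the grasp point. The pads swing forward as they close: fully open they stand 13 mm farther back than shut.
Start: joints at [0.927, 0.313, 1.498, -0, 1.331, -0.223], TCP at [0.214, 0.479, 0.231] pointing down, gripper open.
Joint ranges: [-2.94, 2.94], [-0.97, 2.17], [0.19, 2.56], [-1.23, 4.37], [0.02, 3.11], [-2.88, 2.88]. Speed limits (rad/s): [2.39, 2.39, 3.01, 3.14, 3.14, 3.14].

### API

Orientations are given as a unit quaternion [x, y, z, w].
In Python, from bench import env, kinematics, monitor, eyes, job gives the robot as it stands. The module is installed in compiled form; this text tells all that it offers. Calls block until the motion is done:
- env.reach(position, orientation): joint-space move of the TCP to a pose.
- env.movel(position, velocity=0.15, frame=None, guard=None): straight line of the TCP; frame=None keeps the orientation; velocity is the mean speed in m/s. With guard (N) it stops when the force on the tool has changed by that much, and returns True; else False.
- env.set_joints(angles): joint-space move.
- env.release() and env.close_gripper(effort=None): open the fingers fully, or close them until they stop; effort is the grip in N (None keeps the last).
- env.hold(seconds).
- kinematics.ik(position, orientation): joint angles nearest the present ones, or None.
- monitor.sense(): the state.
- eyes.grab_frame(name): name is "scene" or "top" or "wrist"; returns a dict with "frame" (384x512x3 uint8, red, green, blue), "mtx" (3x3 intrinsics, pixels), "view" (4x4, takes a point from world to camera coordinates). Camera axes: x right, y down, z forward; pixel columns grow to the right and rows downward; lengths in m; the calibration is good to about 2 mm. A picture is of the moment at which its call begins. There is no depth.
A pose or a line that the arm cannot do raises env.MotionError and nothing moves.
- job.hand_in(): hands the job in; it is judged then, once.
The state is a dict: "clock": time; "joints": joint angles; "qvel": joint speeds; "joint_efforts": joint torques, N m; "position": TCP position; "ee_rot": TCP orientation; "contact_force": force on the tool from outside, world axes, zero at the start; "ft_torque": the same for the moment, N m; "finger_gap": opening from 0.0 (shut) to 1.0 (fully open); "gripper_force": force on a finger pad.
Only numpy, scipy, OpenCV 4.12 (cv2) and the standard library are available. Lean on these libraries where they do the work, as an engineer would, in place of code of your own. Each camera call takes 0.05 s, during which the arm holds its last target. There are 200 camera calls.

## Working session

There is one attempt and no reset: what is moved stays moved. The work goes in short steps, each a Python script; the robot and the scene stay as the last script left them, time stands still between calls to the robot, and variables do not carry over. Pictures are saved under pics/ and viewed, at most 10 in all, crops included, and the job is handed in when it is done.

```bash
mkdir -p pics; cat > h.py <<'E'
import numpy as np, cv2
from scipy.spatial.transform import Rotation as R
from bench import env, kinematics, monitor, eyes, job
def snap(n,f):
    d=eyes.grab_frame(n); cv2.imwrite('pics/'+f,d['frame'][:,:,::-1]); np.savez('pics/'+f[:-4]+'.npz',**d); return d
def up(f,crop=None,k=1.5):
    im=cv2.imread('pics/'+f)
    return im
def ray(d,px,z):
    V=np.array(d['view']);K=np.array(d['mtx'])
    r=V[:3,:3].T@np.linalg.solve(K,[px[0],px[1],1.]); c=-V[:3,:3].T@V[:3,3]
    return c+r*(z-c[2])/r[2]
def proj(d,p):
    V=np.array(d['view']);q=np.array(d['mtx'])@(V[:3,:3]@np.array(p)+V[:3,3]); return q[:2]/q[2]
E
python3 - <<'E'
from h import *
a=snap('top','t0.png');b=snap('scene','s0.png')
for n in('t0','s0'):
    cv2.imwrite(f'pics/{n}b.png',cv2.resize(cv2.imread(f'pics/{n}.png'),(800,600),interpolation=cv2.INTER_CUBIC))
for d in(a,b):
    V=d['view'];print(-V[:3,:3].T@V[:3,3],d['mtx'][0])
print(monitor.sense(),env.hold_point_z)
E
```

```text
[ 0.36477723 -0.09216384  1.133532  ] [380.23991954   0.         249.46753949]
[ 1.15528115 -0.99687188  0.8565883 ] [458.31695564   0.         259.50237271]
{'clock': 0.1, 'joints': array([ 9.26587750e-01,  3.13416798e-01,  1.49835538e+00,  1.21786779e-05,
        1.33097244e+00, -2.23425156e-01]), 'qvel': array([ 0.00041741, -0.00208347, -0.00210558,  0.00025848, -0.00011837,
       -0.00042455]), 'joint_efforts': array([ 1.79613609e-03, -4.12892783e+01, -2.60140353e+01, -1.27554490e-04,
        2.95489044e-03,  3.04519801e-05]), 'position': array([0.21433488, 0.47901478, 0.23078281]), 'ee_rot': array([ 2.08844372e-01,  9.77948719e-01, -5.20138836e-04, -2.47471709e-04]), 'contact_force': array([-0.3362768 , -0.85207047, -0.89804089]), 'ft_torque': array([0.03558739, 0.03568905, 0.03445748]), 'gripper_force': 0.0, 'finger_gap': 0.9992228902669639} 0.0187
```

View pics/t0b.png

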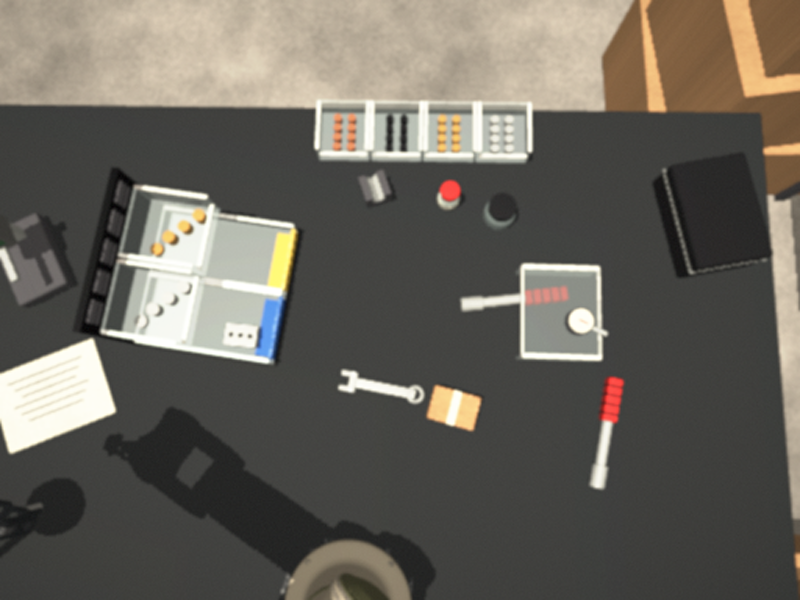

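View pics/s0b.png

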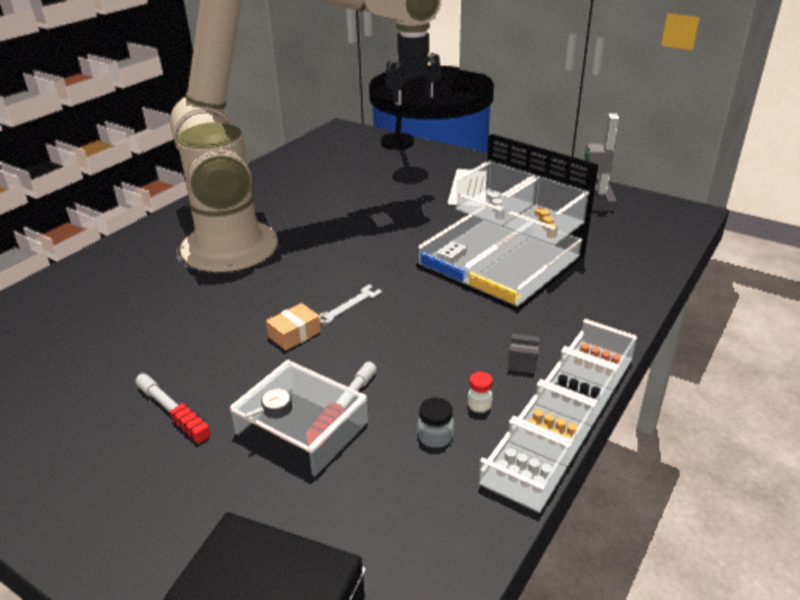

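Top view (800x600 scaled): there are two gauge-like things. A lies under the riser, nose ≈(463,304) and handle ≈(528–570,294). B lies open at ≈(598,487)–(615,378). A fits: it is under the clear riser and farthest from the base (≈(350,590)). The yellow lip is at ≈(270–296, 231–292) and the blue bin is nearer the robot. I'll confirm with one enlarged crop.

```bash
python3 - <<'E'
from h import *
im=cv2.imread('pics/t0.png')
a=cv2.resize(im[160:240,285:395],None,fx=5,fy=5,interpolation=cv2.INTER_CUBIC)[:, :400+150]
b=cv2.resize(im[105:240,55:200],None,fx=4,fy=4,interpolation=cv2.INTER_CUBIC)
c=np.zeros((600,800,3),np.uint8)
a=cv2.resize(im[160:240,285:395],None,fx=3.5,fy=3.5,interpolation=cv2.INTER_CUBIC)  # 385x280
b=cv2.resize(im[105:240,50:200],None,fx=2.7,fy=2.7,interpolation=cv2.INTER_CUBIC) #405x364
c[:a.shape[0],:a.shape[1]]=a; c[:b.shape[0],395:395+b.shape[1]]=b
s=cv2.imread('pics/s0.png')
e=cv2.resize(s[225:305,145:255],None,fx=3.5,fy=3.5,interpolation=cv2.INTER_CUBIC); c[290:290+e.shape[0],:e.shape[1]]=e
f=cv2.resize(s[85:195,260:385],None,fx=2.1,fy=2.1,interpolation=cv2.INTER_CUBIC); c[366:366+f.shape[0],395:395+f.shape[1]]=f
cv2.imwrite('pics/c1.png',c)
d=np.load('pics/t0.npz')
k=.64
for n,p,z in[('noseA',(463,304),.013),('tailA',(570,293),.013),('noseB',(598,487),.013),('tailB',(615,378),.013),
 ('riser',(520,265),.058),('riser',(600,265),.058),('riser',(602,358),.058),('riser',(520,357),.058),('lipfar',(296,228),.044),('lipblue',(272,361),.044)]:
    q=ray(d,np.array(p)*k,z);print(n,q.round(3),np.hypot(*q[:2]).round(3))
E
```

```text
noseA [ 0.548 -0.204  0.013] 0.585
tailA [ 0.573 -0.407  0.013] 0.703
noseB [ 0.217 -0.449  0.013] 0.498
tailB [ 0.414 -0.486  0.013] 0.639
riser [ 0.616 -0.304  0.058] 0.687
riser [ 0.618 -0.451  0.058] 0.765
riser [ 0.447 -0.449  0.058] 0.634
riser [ 0.446 -0.302  0.058] 0.539
lipfar [0.684 0.116 0.044] 0.694
lipblue [0.431 0.149 0.044] 0.456
```

View pics/c1.png

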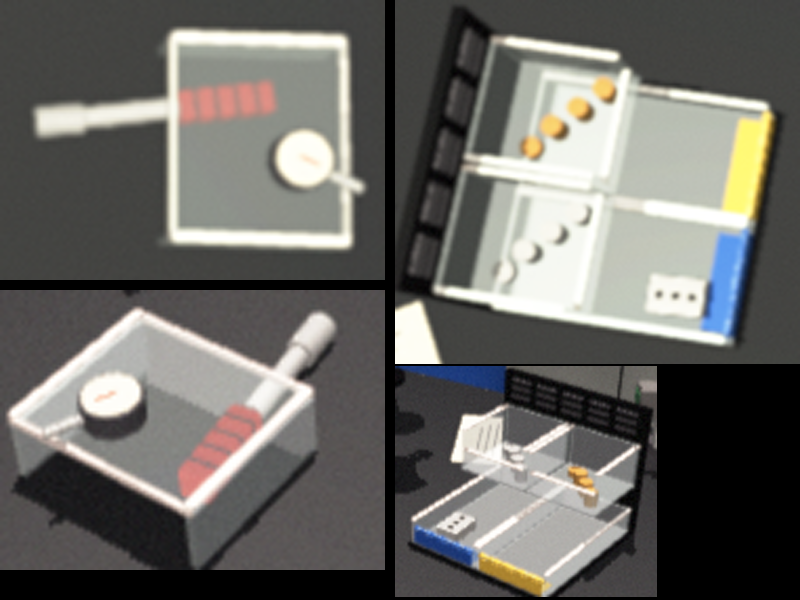

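Crop: A is confirmed as the gauge under the riser, steel plug at left and handle seen through the acrylic. The yellow bin is the one far from the robot. Measured length is 204 mm (nominal 200), and the riser is 171 mm wide (nominal 170). Next I'll hover over the plug and take a close look.

```bash
cat >> h.py <<'E'
def down(ux,uy):
    # tool z down, tool y perpendicular to (ux,uy); choose half turn nearest to present joints
    n=np.hypot(ux,uy);u=np.array([ux,uy,0])/n; z=np.array([0,0,-1.])
    out=[]
    for s in(1,-1):
        x=s*u; out.append(R.from_matrix(np.c_[x,np.cross(z,x),z]).as_quat())
    return out
def best(p,u):
    c=[]
    for q in down(*u):
        j=kinematics.ik(p,q)
        if j is not None: c.append((abs(j[5]),q))   # keep last joint near mid-range
    return min(c,key=lambda t:t[0])[1]
E
python3 - <<'E'
from h import *
from scipy.optimize import least_squares
d=np.load('pics/t0.npz');s=np.load('pics/s0.npz')
pt=lambda x,y:((x-395)/2.7+50,y/2.7+105)
ps=lambda x,y:((x-395)/2.1+260,(y-366)/2.1+85)
obs=[(d,pt(771,104),(-.1265,-.131,.051)),(d,pt(732,344),(-.1265,.131,.051)),(d,pt(633,88),(.003,-.131,.090)),
 (s,ps(550,583),(-.1265,-.131,.038)),(s,ps(413,528),(-.1265,.131,.038)),(s,ps(478,552),(-.1265,0,.038))]
def W(q,l): c,n=np.cos(q[2]),np.sin(q[2]); return [q[0]+c*l[0]-n*l[1],q[1]+n*l[0]+c*l[1],l[2]]
f=lambda q:np.concatenate([proj(o,W(q,l))-p for o,p,l in obs])
r=least_squares(f,[.57,.26,1.44],loss='soft_l1')
print(r.x,f(r.x).reshape(-1,2).round(1).tolist())
np.save('rack.npy',r.x)
print('lip',np.round(W(r.x,(-.1265,-.066,.038)),3))
u=np.array([-.122,.992]);p=[.5504,-.224,.16];q=best(p,u);print(kinematics.ik(p,q))
env.reach(p,q);w=snap('wrist','w0.png')
cv2.imwrite('pics/w0b.png',cv2.resize(cv2.imread('pics/w0.png'),(800,600)))
print(monitor.sense()['clock'],w['view'],w['mtx'])
E
```

```text
[0.56953368 0.26187183 1.49813979] [[-3.4, -0.6], [0.1, -1.1], [0.5, -2.5], [-0.8, -1.6], [-2.4, -0.6], [-1.3, 0.0]]
lip [0.626 0.131 0.038]
[-5.83491335e-01  5.23724679e-01  1.37808495e+00 -4.44089210e-16
  1.23978303e+00 -7.05860728e-01]
2.9083 [[ 9.92395574e-01  1.23085522e-01 -9.89241051e-04 -5.18441931e-01]
 [ 1.18025125e-01 -9.49252327e-01  2.91530597e-01 -2.93635787e-01]
 [ 3.49441563e-02 -2.89430430e-01 -9.56560992e-01  2.27412620e-01]
 [ 0.00000000e+00  0.00000000e+00  0.00000000e+00  1.00000000e+00]] [[296.36843202   0.         257.09018722]
 [  0.         296.36843202 197.45614293]
 [  0.           0.           1.        ]]
```

View pics/w0b.png

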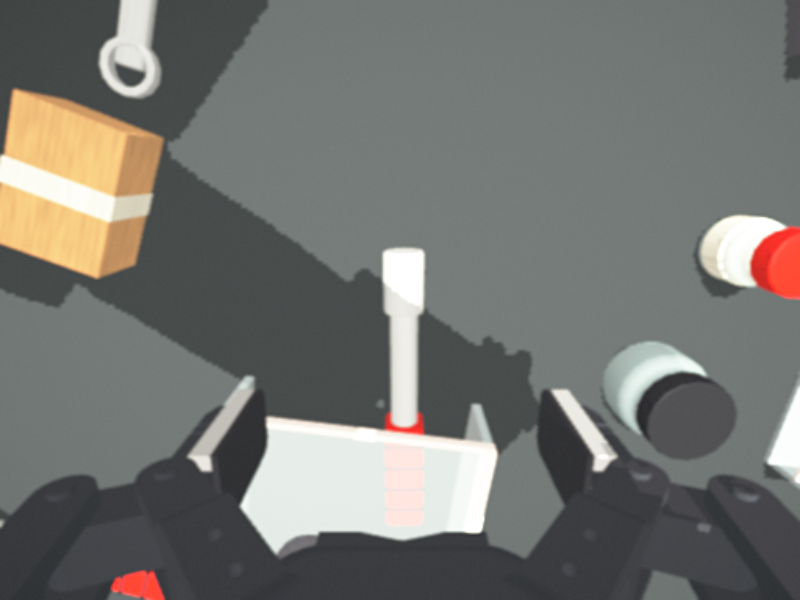

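Wrist view: the gauge points straight up the image between the open fingers. Nose is at ≈(403,250), plug–shank step ≈(403,315), handle start ≈(404,415), and the path ahead is clear. Next: correct, grip the plug and pull.

```bash
python3 - <<'E'
from h import *
w=np.load('pics/w0.npz')
P=lambda x,y,z:ray(w,((x+.5)*.64-.5,(y+.5)*.64-.5),z)
nose=P(403,249,.026);step=P(403.5,315,.013);hs=P(404,520,.026)
print(nose,step,P(384,290,.013),P(424,290,.013),hs, 'carton',P(163,137,.04),P(150,213,.04))
u=(nose-hs)[:2];u/=np.linalg.norm(u);print(u)
# plug centre: front edge (top) back 20 mm
c=nose[:2]-.02*u;print(c)
np.save('u.npy',u)
q=best([*c,.16],u)
env.reach([*c,.08],q)
env.movel([*c,.004],.1,guard=8)
env.close_gripper(60);s=monitor.sense();print(s['position'],s['finger_gap'],s['gripper_force'],s['contact_force'])
e=c+.15*u
g=env.movel([*e,.004],.1,guard=25);print(g,e)
s=monitor.sense();print(s['clock'],s['position'],s['finger_gap'],s['contact_force'])
snap('top','t1.png')
E
```

```text
[ 0.54729609 -0.19544554  0.026     ] [ 0.55329988 -0.24083032  0.013     ] [ 0.53869944 -0.22556621  0.013     ] [ 0.56433581 -0.22237985  0.013     ] [ 0.57247542 -0.39153829  0.026     ] carton [ 0.41263702 -0.14929137  0.04      ] [ 0.40438704 -0.19045018  0.04      ]
[-0.12735953  0.99185662]
[ 0.54984328 -0.21528268]
[ 0.55012107 -0.21539973  0.00441162] 0.28160422076635094 58.80508840084076 [-0.97500544  0.42577989  4.83308118]
False [ 0.53073936 -0.06650418]
6.475 [ 0.5307855  -0.06588767  0.00436881] 0.28049725394951697 [ 0.53870911 -1.69515861  7.45132495]
```

```bash
python3 - <<'E'
from h import *
u=np.load('u.npy')
env.release()
p=monitor.sense()['position'];env.movel([p[0],p[1],.13],.2)
c=p[:2]-.122*u; q=best([*c,.15],u)
env.reach([*(c-.03*u),.15],q); snap('wrist','w1.png');snap('top','t2.png')
a=cv2.resize(cv2.imread('pics/w1.png'),(640,480));b=cv2.imread('pics/t2.png')[110:270,50:400]
cv2.imwrite('pics/w1b.png',a); print(c,monitor.sense()['clock'])
E
```

```text
[ 0.54620994 -0.1874872 ] 8.6917
```

View pics/w1b.png

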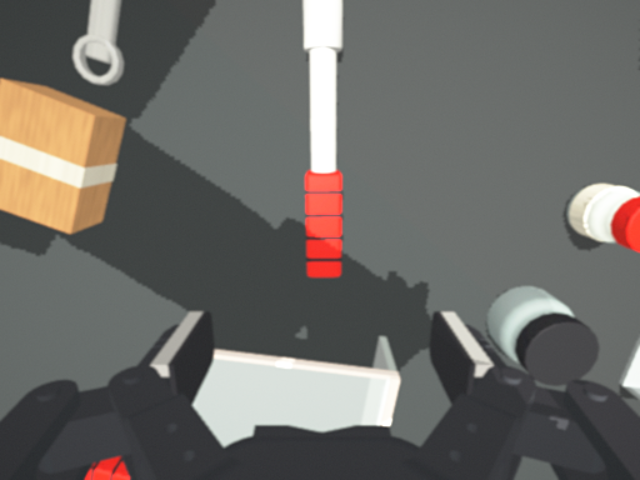

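Wrist view: the whole gauge is clear of the riser on open bench, handle from (324,172) to tail (323,277), with open bench around it. Next: grip the handle, lift, and move to the front of the yellow bin.

```bash
python3 - <<'E'
from h import *
w=np.load('pics/w1.npz')
P=lambda x,y,z:ray(w,((x+.5)*.8-.5,(y+.5)*.8-.5),z)
h0=P(324,172,.026);h1=P(323.5,261,.026);pl=P(322.5,50,.026)
print(h0,h1,pl,np.linalg.norm(h0-h1),np.linalg.norm(h0-pl))
u=(pl-h1)[:2];u/=np.linalg.norm(u);c=h0[:2]-.04*u;print(u,c)
q=best([*c,.15],u)
env.reach([*c,.08],q);env.movel([*c,.004],.1,guard=8)
env.close_gripper(100);s=monitor.sense();print(s['position'],s['finger_gap'],s['gripper_force'])
env.movel([*c,.08],.1)
r=np.load('rack.npy');r[2]=1.47;v=np.array([np.cos(r[2]),np.sin(r[2])])
lip=np.array([.624,.129]);t=lip-.20*v
q=best([*t,.08],v);print(t,kinematics.ik([*t,.08],q))
env.reach([*t,.08],q)
snap('wrist','w2.png');snap('scene','s2.png');snap('top','t3.png')
cv2.imwrite('pics/w2b.png',cv2.resize(cv2.imread('pics/w2.png'),(800,600),interpolation=cv2.INTER_CUBIC))
s=monitor.sense();print(s['clock'],s['position'],s['ft_torque'],s['contact_force'])
E
```

```text
[ 0.5443559  -0.16802905  0.026     ] [ 0.55250744 -0.23388021  0.026     ] [ 0.5334448  -0.09135392  0.026     ] 0.06635377076847225 0.07744758514760414
[-0.13256779  0.99117394] [ 0.54965861 -0.20767601]
[ 0.54988135 -0.20780603  0.00450566] 0.27987308921485093 99.20284509658813
[ 0.60387485 -0.06998487] [-3.07873996e-01  6.39878334e-01  1.41068395e+00 -4.44089210e-16
  1.09103037e+00 -2.07077669e-01]
12.2667 [ 0.60358463 -0.07107951  0.07975938] [-0.15226407  0.00937288 -0.03210827] [ 0.52801788 -0.33598332 -3.13667476]
```

View pics/w2b.png

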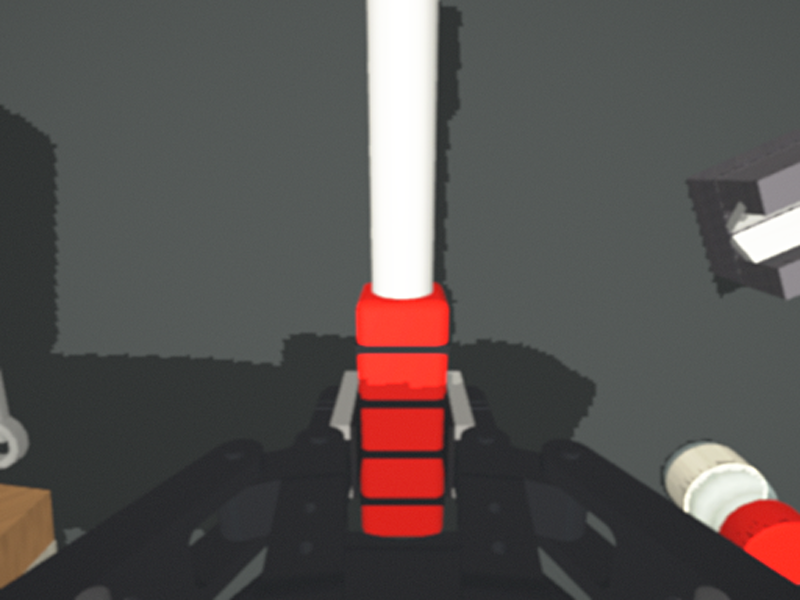

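Grip is sound: the handle sits square between the pads and the gauge is straight. The bin isn't in this view, so I'll triangulate the coloured lips from top and scene and check with an overlay.

```bash
python3 - <<'E'
from h import *
from scipy.optimize import least_squares
D={'t':np.load('pics/t0.npz'),'s':np.load('pics/s0.npz')}
cen={};ext={}
for k,d in D.items():
    hsv=cv2.cvtColor(d['frame'],cv2.COLOR_RGB2HSV)
    for n,(lo,hi) in {'y':((20,150,90),(33,255,255)),'b':((100,150,60),(125,255,255))}.items():
        m=cv2.inRange(hsv,lo,hi); N,L,S,C=cv2.connectedComponentsWithStats(m)
        # keep comp near expected
        ex=proj(d,[.62,.13,.03] if n=='y' else [.49,.14,.03])
        i=min([i for i in range(1,N) if S[i,4]>30],key=lambda i:np.hypot(*(C[i]-ex)))
        cen[k,n]=C[i]; pts=np.argwhere(L==i)[:,::-1].astype(np.float32)
        bx=cv2.boxPoints(cv2.minAreaRect(pts)); print(k,n,C[i].round(2),S[i,4],bx.round(1).tolist())
        for z in(.01,.022,.038): print('   z',z,[ray(d,p,z)[:2].round(4).tolist() for p in bx], ray(d,C[i],z)[:2].round(4))
for n in'yb':
    r=least_squares(lambda p:np.r_[proj(D['t'],p)-cen['t',n],proj(D['s'],p)-cen['s',n]],[.6,.13,.03]);print(n,r.x,r.fun.round(2))
q=np.load('rack.npy');q[2]=1.47
def W(l,q): c,n=np.cos(q[2]),np.sin(q[2]); return [q[0]+c*l[0]-n*l[1],q[1]+n*l[0]+c*l[1],l[2]]
out=[]
for k,f,(x0,y0,w,h),sc in(('t','t3',(50,105,150,135),3.5),('s','s2',(255,85,135,125),3.)):
    im=cv2.resize(cv2.imread(f'pics/{f}.png')[y0:y0+h,x0:x0+w],None,fx=sc,fy=sc,interpolation=cv2.INTER_CUBIC)
    out.append(im)
c=np.zeros((480,800,3),np.uint8)
a=cv2.resize(out[0],(400,360));b=cv2.resize(out[1],(389,360));c[:360,:400]=a;c[:360,405:794]=b
c=np.zeros((480,800,3),np.uint8);im=cv2.imread('pics/t3.png')[105:245,140:275];c=cv2.resize(im,None,fx=4.2,fy=4.2,interpolation=cv2.INTER_CUBIC)
cv2.imwrite('pics/c2.png',c);print(c.shape)
E
```

```text
t y [185.83 166.58] 71 [[181.39999389648438, 184.6999969482422], [187.89999389648438, 149.0], [189.89999389648438, 149.39999389648438], [183.39999389648438, 185.10000610351562]]
   z 0.01 [[0.5728, 0.1417], [0.6843, 0.1272], [0.6833, 0.1209], [0.5717, 0.1355]] [0.629 0.131]
   z 0.022 [[0.5705, 0.1392], [0.6809, 0.1249], [0.6799, 0.1187], [0.5695, 0.1331]] [0.6262 0.1286]
   z 0.038 [[0.5676, 0.1359], [0.6764, 0.1218], [0.6753, 0.1156], [0.5666, 0.1298]] [0.6225 0.1254]
t b [178.17 209.23] 64 [[173.8000030517578, 228.0], [179.6999969482422, 192.60000610351562], [182.0, 193.0], [176.10000610351562, 228.39999389648438]]
   z 0.01 [[0.442, 0.1578], [0.5485, 0.1456], [0.5475, 0.1387], [0.441, 0.151]] [0.4981 0.1477]
   z 0.022 [[0.4411, 0.1551], [0.5465, 0.1431], [0.5455, 0.1362], [0.4402, 0.1484]] [0.4967 0.1452]
   z 0.038 [[0.44, 0.1516], [0.5439, 0.1397], [0.5429, 0.1329], [0.4391, 0.1449]] [0.4948 0.1418]
s y [315.02 184.43] 207 [[298.3999938964844, 181.0], [301.1000061035156, 174.6999969482422], [330.5, 187.5], [327.79998779296875, 193.8000030517578]]
   z 0.01 [[0.5627, 0.1349], [
[... 182 characters left out ...]
5823, 0.0975], [0.5717, 0.1351], [0.6861, 0.1184], [0.6939, 0.0826]] [0.6368 0.1079]
s b [282.59 170.7 ] 165 [[268.20001220703125, 168.10000610351562], [270.79998779296875, 162.1999969482422], [297.0, 173.39999389648438], [294.3999938964844, 179.3000030517578]]
   z 0.01 [[0.4342, 0.1509], [0.4209, 0.1892], [0.5359, 0.1733], [0.5465, 0.1368]] [0.4853 0.1625]
   z 0.022 [[0.4445, 0.1346], [0.4313, 0.1724], [0.5446, 0.1567], [0.5551, 0.1207]] [0.4948 0.1461]
   z 0.038 [[0.4581, 0.1129], [0.4452, 0.1499], [0.5563, 0.1346], [0.5666, 0.0993]] [0.5074 0.1242]
y [0.62650211 0.12881332 0.02219841] [-0.08 -0.11 -0.14  0.04]
b [0.49621278 0.14463067 0.02341734] [ 0.08  0.11  0.15 -0.04]
(588, 567, 3)
```

View pics/c2.png

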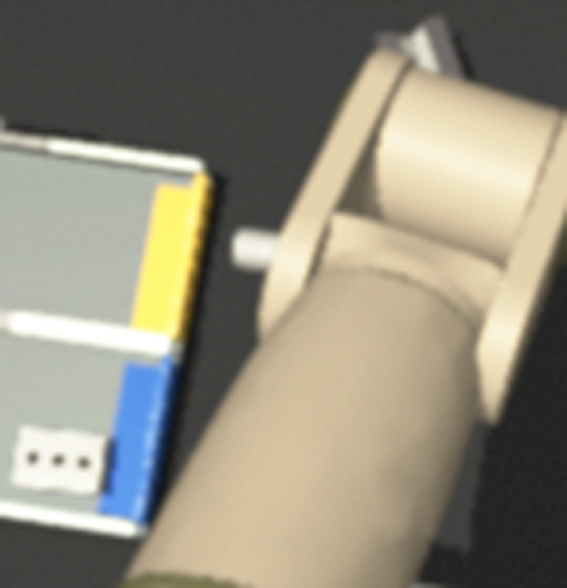

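Crop: the nose of the held gauge is at (233,247), just in front of the yellow lip (right edge ≈(205,175)–(180,340)). Triangulated lip centres are y=(0.6265,0.1288) and b=(0.4962,0.1446), 131.3 mm apart (nominal 132), so the rack axis is (0.120,0.993).

The wrist camera sits 75 mm ahead of the TCP. If it has a body, it could hit the upper bin. I'll lay the gauge down here on open bench and regrip the handle with the tool leaning 18° back.

```bash
cat >> h.py <<'E'
def tilt(u,a):
    u=np.array([*u,0.])/np.hypot(*u);Z=np.array([0,0,1.]);z=-Z*np.cos(a)+u*np.sin(a)
    return [R.from_matrix(np.c_[x,np.cross(z,x),z]).as_quat() for x in (u*np.cos(a)+Z*np.sin(a),-(u*np.cos(a)+Z*np.sin(a)))]
def bestt(p,u,a=np.radians(18)):
    c=[(abs(j[5]),q) for q in tilt(u,a) for j in [kinematics.ik(p,q)] if j is not None]
    return min(c,key=lambda t:t[0])[1]
LIP=np.array([.6265,.1288]);V=np.array([.1205,.9927])
E
python3 - <<'E'
from h import *
t=np.load('pics/t3.npz');print('nose t3',ray(t,(140+231/4.2,105+248/4.2),.089))
p=monitor.sense()['position'];u=np.array([np.cos(1.47),np.sin(1.47)])
c=p[:2]
# check all planned poses before moving
for d in(-.2,-.10,.0585):
    g=LIP+d*V;q=bestt([*g,.059],V);print(d,g.round(3),np.round(kinematics.ik([*g,.059],q),2))
q=bestt([*c,.008],u)
print(env.movel([*c,.003],.08,guard=6),monitor.sense()['position'])
env.release();env.movel([*c,.07],.15)
env.reach([*(c-.02*u),.08],q);env.movel([*c,.008],.1,guard=8)
env.close_gripper(100);s=monitor.sense();print(s['position'],s['finger_gap'],s['gripper_force'])
env.movel([*c,.059],.1)
g=LIP-.20*V;env.reach([*g,.059],bestt([*g,.059],V))
snap('wrist','w4.png');snap('top','t4.png');snap('scene','s4.png')
s=monitor.sense();print(s['clock'],s['position'],s['ft_torque'])
a=cv2.resize(cv2.imread('pics/s4.png')[80:300,150:400],None,fx=1.6,fy=1.6,interpolation=cv2.INTER_CUBIC)
b=cv2.resize(cv2.imread('pics/w4.png'),None,fx=.75,fy=.75)
x=np.zeros((352,800,3),np.uint8);x[:352,:400]=a;x[:288,405:789]=b;cv2.imwrite('pics/c4.png',x)
E
```

```text
nose t3 [0.61821411 0.08962196 0.089     ]
-0.2 [ 0.602 -0.07 ] [-0.44  0.69  1.42  0.33  1.15 -0.47]
-0.1 [0.614 0.03 ] [-0.27  0.68  1.44  0.35  1.1  -0.32]
0.0585 [0.634 0.187] [-0.01  0.73  1.34  0.36  1.06 -0.07]
True [ 0.60300267 -0.07085485  0.00450048]
[ 0.60381857 -0.07132022  0.00849192] 0.28103282537701296 99.15787696838379
17.3167 [ 0.60233622 -0.06976387  0.05878492] [-0.39772884  0.01808633  0.00664707]
```

View pics/c4.png

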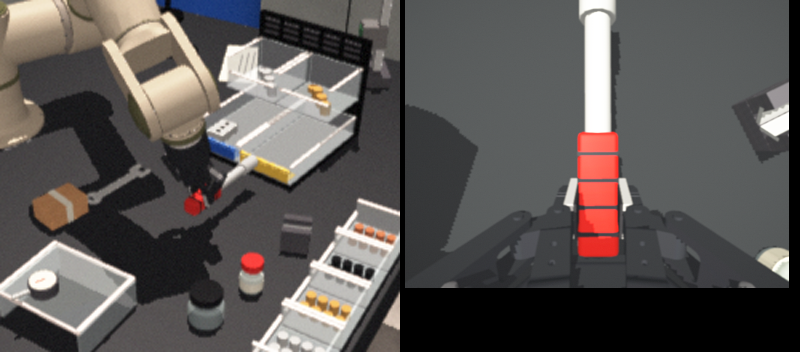

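The gauge is held level in line with the yellow bin, nose ≈(250,165) in the scene crop just before the lip, and the handle is square in the pads. Insert and lower.

```bash
python3 - <<'E'
from h import *
q=monitor.sense()['ee_rot']
for d in(-.1,.0585):
    g=LIP+d*V;print(env.movel([*g,.059],.12,guard=10))
s=monitor.sense();print(s['position'],s['contact_force'],s['clock'])
snap('top','t5.png');snap('scene','s5.png')
print(env.movel([*g,.0165],.05,guard=5));s=monitor.sense();print(s['position'],s['contact_force'],s['ft_torque'],s['clock'])
snap('top','t6.png');snap('scene','s6.png');snap('wrist','w6.png')
a=cv2.resize(cv2.imread('pics/s6.png')[80:210,245:395],None,fx=2.66,fy=2.66,interpolation=cv2.INTER_CUBIC)
b=cv2.resize(cv2.imread('pics/w6.png'),None,fx=.77,fy=.77)
c=cv2.resize(cv2.imread('pics/s5.png')[130:195,275:350],None,fx=3,fy=3,interpolation=cv2.INTER_CUBIC)
x=np.zeros((600,800,3),np.uint8);x[:a.shape[0],:a.shape[1]]=a;x[:b.shape[0],402:402+b.shape[1]]=b;x[360:360+c.shape[0],:c.shape[1]]=c
e=cv2.resize(cv2.imread('pics/t6.png')[105:240,60:210],None,fx=2,fy=2);x[310:310+e.shape[0],402:402+e.shape[1]]=e
cv2.imwrite('pics/c6.png',x)
E
```

```text
False
False
[0.63366255 0.18621757 0.05899447] [ 0.34283051  0.41276104 -2.36545018] 19.7667
True
[0.63317694 0.18685468 0.01854286] [-0.67620498 -0.77883583  4.37209354] [-0.00749776  0.04596639  0.04092237] 20.625
```

View pics/c6.png

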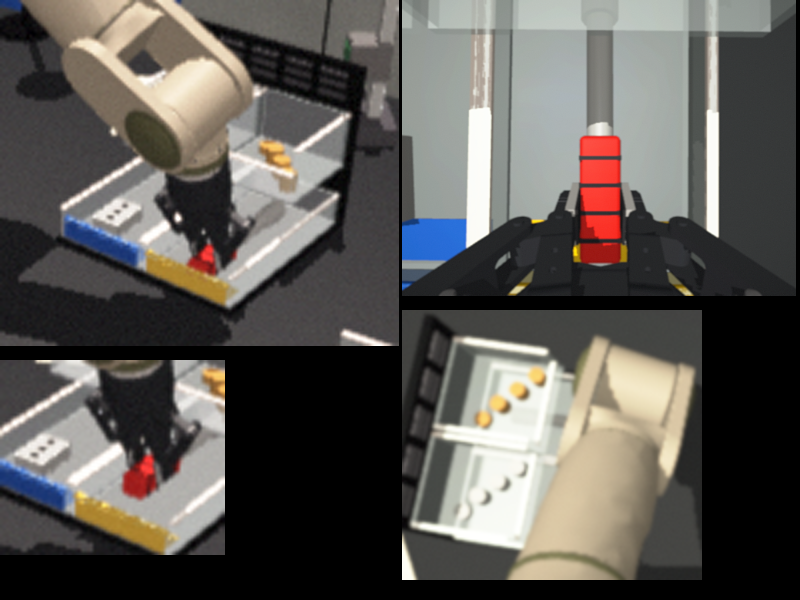

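The gauge is down on the floor (contact at the expected height). It is behind the yellow lip, red handle at front, plug under the overhang. In the wrist view it sits at column 600 between the wall edges at ≈491 and ≈706, so it is centred within 1 mm and the fingers have room to open.

```bash
python3 - <<'E'
from h import *
env.release();s=monitor.sense();print(s['finger_gap'],s['contact_force'])
p=s['position'];q=R.from_quat(s['ee_rot']);z=q.as_matrix()[:,2]
env.movel(p-.06*z,.08);env.movel(p-.14*z,.15)
s=monitor.sense();w=snap('wrist','w7.png');print(s['clock'],s['contact_force'])
p=s['position'];env.movel([p[0]-.05,p[1]-.17,p[2]+.1],.25);env.hold(.3)
snap('top','t7.png');snap('scene','s7.png')
b=cv2.resize(cv2.imread('pics/w7.png'),None,fx=.77,fy=.77)
x=np.zeros((600,800,3),np.uint8);x[:b.shape[0],:b.shape[1]]=b
for f,(y0,y1,x0,x1),k,X,Y in(('s7',(80,210,245,395),2.6,402,0),('t7',(60,300,50,420),1.2,0,305),('s7',(130,350,60,420),.98,447,345)):
    e=cv2.resize(cv2.imread(f'pics/{f}.png')[y0:y1,x0:x1],None,fx=k,fy=k);x[Y:Y+e.shape[0],X:X+e.shape[1]]=e
cv2.imwrite('pics/c7.png',x);print(monitor.sense()['clock'])
E
```

```text
0.9996635008825967 [-0.20344558  0.88176647 -0.30307533]
22.9833 [ 0.59118119 -0.58799192  0.8113047 ]
24.3917
```

View pics/c7.png

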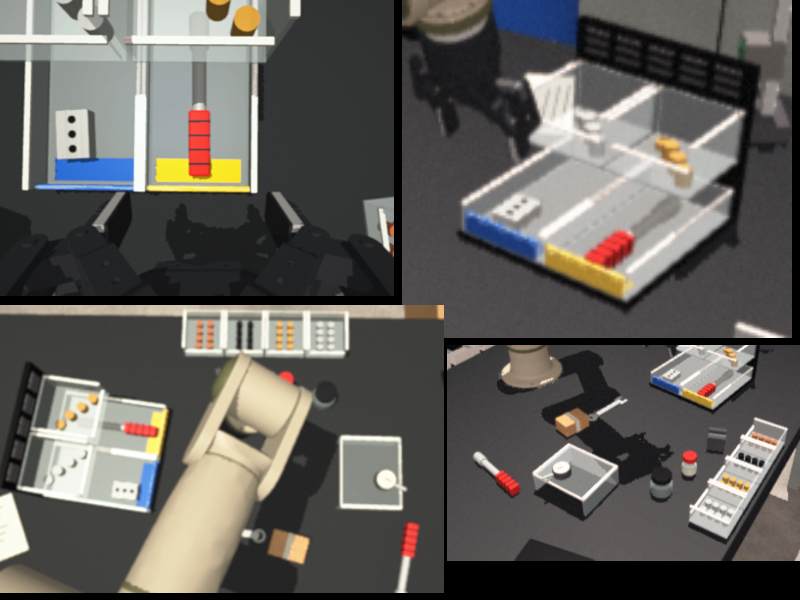

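The gauge lies flat inside the yellow bin, handle (200,110)–(200,176) just behind the lip at row 187 and parallel to the walls. The bystanders are where they were and the gripper is clear.

```bash
python3 -c "
from h import *
print(job.hand_in())"
```

```text
the job is handed in; nothing more can be done
None
```

The job is handed in at about 24 s: the gauge lies flat in the yellow-labelled bin behind the lip, red handle at the front and let go. I laid it on the bench once more than asked, just before the bin, to regrip it by the handle at a tilt.

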